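# Mount specimen cases on a collage board and read their labels

### The arm

A 6-joint arm with a two-finger parallel gripper is mounted at the origin on the work surface. World frame = base frame: x ahead of the robot, y to its left, z up, the work surface at z = 0. Lengths are in m, angles in rad, forces in N, time in s.
With the tool pointing down it reaches from about 0.225 to 0.725 m from the base axis. Payload 3.1 kg.
Tool frame: the origin (TCP) lies on the mounting face of the last link; the fingertips stand 173 mm ahead of it and the grasp point (between the pads) lies 155 mm ahead of it; z points along the fingers, y is the line along which they close (so a half turn about z gives the same grasp; the last joint's range is limited). The gripper opens to 85 mm and grips with 20 to 120 N. Pads are 22 mm wide; open, the fingers measure 114 mm over their backs; the gripper's body (76 mm by 85 mm) begins 54 mm behind the grasp point. The pads swing forward as they close: fully open they stand 13 mm farther back than shut.
Start: joints at [-1.337, 0.048, 0.099, 1.622, 0, 1.443], TCP at [0.186, -0.491, 0.405] pointing down, gripper open.
Joint ranges: [-2.91, 2.91], [-0.99, 1.94], [-1.21, 1.42], [-2.12, 2.29], [-1.49, 1.47], [-3.14, 3.14]. Speed limits (rad/s): [2.79, 2.79, 3.14, 3.14, 3.14, 3.14].

### API

Orientations are given as a rotation vector (axis times angle).
In Python, from bench import r, imaging, job gives the robot as it stands.
- The arm moves only by the tool drive_tool, never from a script. Its argument "deltas" is a list that holds one entry, the list of rows, each a list of 7 numbers: the shift along the world's x, y, z normalised to -1 to 1, where 1 is 1 m, then the turn, a rotation vector about the world's x, y, z normalised to -1 to 1, where 1 is 0.15 rad, then the opening, from -1 (shut) to 1 (fully open). A call has 1 to 12 rows; each row shifts and turns the commanded pose from where the row before left it; what a row does not reach is not made up. A row lasts 1/8 s, in which the tool goes at most 62.5 mm and 10.7 degrees, less where a joint would pass 70% of its speed; a pose out of reach is approached as far as the arm can. A call with a number of a shift or a turn outside -1 to 1 is refused whole. A call with a gripper value outside its range is refused whole. The fingers move at their own pace and stop on an object; "squeeze" is the grip in N (left out, the last holds). Time passes only in rows, so rows that do not move let the fingers close. It gives the time, the measured TCP pose, the force, the opening and the grip force at its end, in the units of the state.
- r.get_state(): the state, without advancing time (a new reading comes with each control period).
- imaging.get_image(name): name is "scene" or "top" or "wrist"; returns a dict with "img" (480x640x3 uint8, blue, green, red), "z_map" (480x640 float32, m along the optical axis (not along the pixel's ray), 0 where there is no reading), "fx", "fy", "cx", "cy" (pixels), "xyz" and "orientation" of the camera in the world; the wrist camera has in their place "tool_from_camera" (4x4, takes a point from camera to tool coordinates, whose origin is the TCP and whose axes are the flange's). Camera axes: x right, y up, looking along -z (the intrinsics and any distortion apply to the point x, -y, -z); pixel columns grow to the right and rows downward; lengths in m; the calibration is good to about 2 mm. A picture is of the moment at which its call begins: read the wrist's pose just before it.
- job.job_done(): hands the job in; it is judged then, once.
The state is a dict: "t": time; "qpos": joint angles; "qvel": joint speeds; "joint_torque": joint torques, N m; "tool_pos": TCP position; "eef_rot": TCP orientation; "force": force on the tool from outside, world axes, zero at the start; "moment": the same for the moment, N m; "opening": opening from 0.0 (shut) to 1.0 (fully open); "gripper_force": force on a finger pad.
Only numpy, scipy, OpenCV 4.12 (cv2) and the standard library are available. Lean on these libraries where they do the work, as an engineer would, in place of code of your own. Each camera call takes 0.05 s, during which the arm holds its last target. There are 200 camera calls.

### The job

Move every specimen case from the sorting bin into the board pocket of its own colour, standing flat with its sloped label towards the front (robot) side of the board. When all are in, take the code reader from its cradle and, going from left to right (red, yellow, green, blue; skip missing ones), aim it squarely at the middle of each label from about 9 cm and keep it steadily on target for two seconds. Then lay the reader back in its cradle as it was, let go, and leave the spray can, glue bottle, tape and cutter alone.

Things in the scene. Friction and masses are not known exactly. Their poses are not given: they have to be found in the camera images.
- board: pale wooden board, 108 (x) x 354 (y) mm, fixed, pose varies. Origin: centre of underside; front is its -x side. Row of 4 pockets along y, 80 mm apart: red, yellow, green, blue from left (+y) to right. Each 80 (x) x 52 (y) mm, 10 mm deep, floor 8 mm above the table, floor and front/back rims painted in its colour; rims 18 mm above the table; ribs between pockets 28 mm wide
- bin: grey sorting bin, 206 (x) x 170 (y) mm, fixed, pose varies; origin: centre of underside. Floor 6 mm above the table, walls 10 mm higher; 2 x 2 compartments, each 92 (x) x 66 (y) mm, with a 26 mm wide rib along x and a 10 mm one along y. At the start each case stands in its own compartment, label towards the bin's -x side within 0.15 rad
- reader: loose code reader, 0.16 kg: black bar handle 26 x 26 mm, 170 mm long (105 mm behind to 65 mm ahead of origin), orange sleeve on the middle 50 mm; origin: sleeve centre, near the centre of mass. x forward, z up. Grey head 60 x 44 x 40 mm, centred 82 mm ahead, 14 mm below, looks forward and down at 45 degrees; lowest edge 50 mm below the handle axis. No trigger: reads where aimed
- lens (a point): middle of the dark window of the reader's head, 103.5 mm ahead (+x) and 35.5 mm below the reader's origin; its z axis is the viewing direction (45 degrees forward and down from the handle), its y axis is the reader's y. It reads a label that it faces from 50 to 130 mm away; best 90 mm
- cradle: fixed stand of the reader, pose varies: black foot 170 x 80 mm, two grey forks (12 mm thick in x, 50 wide in y) centred 86 mm behind and 36 mm ahead of its origin, which carry the handle from below; fork floor 87 mm above the table, cheeks up to 99 mm, 34 mm apart. Origin on the table below the resting reader's sleeve; x is the resting reader's x
- rest (a point): where the reader's origin lies when it rests level in the cradle: 100 mm above the table, axes as the cradle's
- case_red: specimen case with red lid, plywood, 74 (x) by 46 (y) by 40 (z) mm, about 0.14 kg, absent in some starts; origin: centre of its underside, z up. Its +x part (49 mm long) is a plain block of full height with upright sides; its -x end slopes at 45 degrees and carries the code label. Easily gripped from above across y
- label_red (a point): centre of the white bar-code label (28 by 40 mm) on the slope of the red case, 24.5 mm towards -x and 27.5 mm above the case's origin; its z axis is the outward normal of the label (towards -x of the case and up, 45 degrees), its y axis is the case's y
- pocket_red (a point): centre of the floor of the red pocket, 8 mm above the table, axes as the board's
- case_yellow: specimen case with yellow lid, plywood, 74 (x) by 46 (y) by 40 (z) mm, about 0.14 kg, absent in some starts; origin: centre of its underside, z up. Its +x part (49 mm long) is a plain block of full height with upright sides; its -x end slopes at 45 degrees and carries the code label. Easily gripped from above across y
- label_yellow (a point): centre of the white bar-code label (28 by 40 mm) on the slope of the yellow case, 24.5 mm towards -x and 27.5 mm above the case's origin; its z axis is the outward normal of the label (towards -x of the case and up, 45 degrees), its y axis is the case's y
- pocket_yellow (a point): centre of the floor of the yellow pocket, 8 mm above the table, axes as the board's
- case_green: specimen case with green lid, plywood, 74 (x) by 46 (y) by 40 (z) mm, about 0.14 kg, absent in some starts; origin: centre of its underside, z up. Its +x part (49 mm long) is a plain block of full height with upright sides; its -x end slopes at 45 degrees and carries the code label. Easily gripped from above across y
- label_green (a point): centre of the white bar-code label (28 by 40 mm) on the slope of the green case, 24.5 mm towards -x and 27.5 mm above the case's origin; its z axis is the outward normal of the label (towards -x of the case and up, 45 degrees), its y axis is the case's y
- pocket_green (a point): centre of the floor of the green pocket, 8 mm above the table, axes as the board's
- case_blue: specimen case with blue lid, plywood, 74 (x) by 46 (y) by 40 (z) mm, about 0.14 kg, absent in some starts; origin: centre of its underside, z up. Its +x part (49 mm long) is a plain block of full height with upright sides; its -x end slopes at 45 degrees and carries the code label. Easily gripped from above across y
- label_blue (a point): centre of the white bar-code label (28 by 40 mm) on the slope of the blue case, 24.5 mm towards -x and 27.5 mm above the case's origin; its z axis is the outward normal of the label (towards -x of the case and up, 45 degrees), its y axis is the case's y
- pocket_blue (a point): centre of the floor of the blue pocket, 8 mm above the table, axes as the board's
- spray_can: white spray can, 56 mm across, 190 mm tall, a bystander beyond the work; origin under its centre
- glue_bottle: white glue bottle with red cap, 52 mm across, 130 mm tall, a bystander beyond the work; origin under its centre
- tape_roll: brown roll of tape lying flat, 90 mm across, 24 mm high, a bystander at the left; origin under its centre
- cutter: red cutter knife (closed), 130 x 22 x 14 mm, a bystander beyond the cradle; origin under its centre

How it is judged:
By the outcome, as a careful person would: the job done as asked, in the order asked, and still so for the second after the job is handed in, with the robot touching nothing.
Of case_red, case_yellow, case_green, case_blue only 3 to 4 are there at a start; the rules pass over those that are not, and their reading is None.
At some moment in a run one of case_red, case_yellow, case_green, case_blue may be knocked a few centimetres aside while the robot is not near it.
Once in a run the grip may slacken for a moment while it holds something.
It also fails if it takes over 210 s, if anything falls off the work surface, if the arm or the gripper's body presses on something with over 40 N, if the wrist force passes 120 N, or if a joint passes its speed limit or range.

## Working session

There is one attempt and no reset: what is moved stays moved. The work goes in short steps, Python scripts to look and compute and a tool call to move; the robot and the scene stay as the last step left them, time stands still between calls to the robot, and variables do not carry over. Pictures are saved under pics/ and viewed, at most 14 in all, crops included, and the job is handed in when it is done.

Besides the shell and the picture viewer there is one more tool, called after "Call:" by a JSON object that holds its "name" and its "arguments", one argument or row to a line. drive_tool: Moves the arm, as the interface text tells. Scaled input: -1 to 1 covers 1 m each way for a shift and 0.15 rad each way for a turn. Its arguments: {"type":"object","properties":{"deltas":{"type":"array","items":{"type":"array","items":{"type":"array","items":{"type":"number"}}}},"squeeze":{"type":"number"}},"required":["deltas"]}

```bash
mkdir -p pics; ls; python3 - <<'E'
from bench import r, imaging, job
import cv2, numpy as np
s=r.get_state(); print({k:np.round(v,3) for k,v in s.items()})
for n in("top","scene"):
    d=imaging.get_image(n); cv2.imwrite(f"pics/{n}0.png",d["img"])
    print(n,{k:np.round(v,4) for k,v in d.items() if k not in("img","z_map")},d.keys(), np.median(d["z_map"]))
E
```

```text
pics
{'t': np.float64(0.0), 'qpos': array([-1.337,  0.049,  0.098,  1.622, -0.   ,  1.443]), 'qvel': array([ 0.001,  0.002, -0.002, -0.001,  0.001,  0.   ]), 'joint_torque': array([ 0.0000e+00, -3.3879e+01,  3.2001e+01,  2.0000e-02, -0.0000e+00,
        0.0000e+00]), 'tool_pos': array([ 0.186, -0.491,  0.404]), 'eef_rot': array([-3.088, -0.565,  0.   ]), 'force': array([ 0.463,  0.477, -0.386]), 'moment': array([-0.032,  0.02 , -0.006]), 'gripper_force': np.float64(0.0), 'opening': np.float64(0.997)}
top {'fx': np.float64(507.4141), 'fy': np.float64(507.4141), 'cx': np.float64(312.1766), 'cy': np.float64(233.2333), 'xyz': array([0.3172, 0.0148, 1.2458]), 'orientation': array([ 0.1591, -0.1562, -1.5645])} dict_keys(['img', 'z_map', 'fx', 'fy', 'cx', 'cy', 'xyz', 'orientation']) 1.2602866
scene {'fx': np.float64(517.3523), 'fy': np.float64(517.3523), 'cx': np.float64(316.4326), 'cy': np.float64(237.4077), 'xyz': array([ 1.2502, -0.129 ,  0.9769]), 'orientation': array([0.5781, 0.4674, 1.2592])} dict_keys(['img', 'z_map', 'fx', 'fy', 'cx', 'cy', 'xyz', 'orientation']) 1.2423877
```

View pics/top0.png

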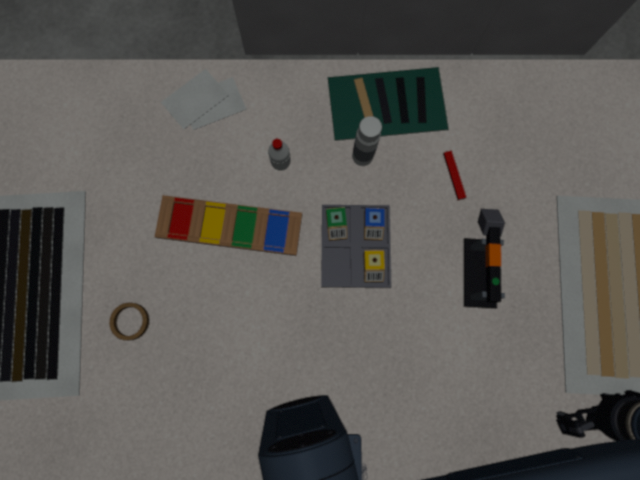

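View pics/scene0.png

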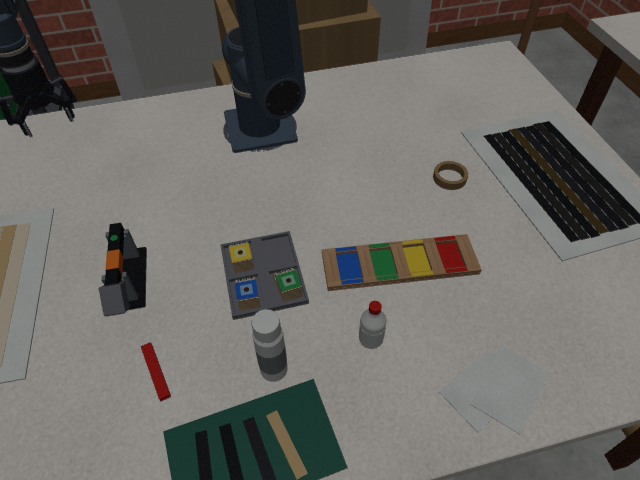

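The top view shows the pockets at about (180..277, 218..230). In the bin are green (337,219), blue (374,217) and yellow (374,261), with red absent. The reader lies at (493,253) pointing up. The scene view agrees.

```bash
cat > h.py <<'E'
from bench import r, imaging, job
import cv2, numpy as np
from scipy.spatial.transform import Rotation as R
HUE={'yellow':((20,100,60),(35,255,255)),'green':((45,80,40),(85,255,255)),'blue':((100,100,50),(130,255,255)),'orange':((5,150,80),(18,255,255))}
def grab(n):
    s=r.get_state(); d=imaging.get_image(n)
    if n=='wrist':
        T=np.eye(4);T[:3,:3]=R.from_rotvec(s['eef_rot']).as_matrix();T[:3,3]=s['tool_pos']; d['T']=T@d['tool_from_camera']
    else:
        T=np.eye(4);T[:3,:3]=R.from_rotvec(d['orientation']).as_matrix();T[:3,3]=d['xyz']; d['T']=T
    return d
def plane(d,px,z):
    "pixels -> world points on height z"
    p=np.atleast_2d(px).astype(float)
    v=np.c_[(p[:,0]-d['cx'])/d['fx'],-(p[:,1]-d['cy'])/d['fy'],-np.ones(len(p))]@d['T'][:3,:3].T
    o=d['T'][:3,3]; return o+v*((z-o[2])/v[:,2])[:,None]
def height(d,px):
    u,v=np.round(px).astype(int); z=float(np.median(d['z_map'][v-1:v+2,u-1:u+2]))
    c=np.array([(u-d['cx'])/d['fx']*z,-(v-d['cy'])/d['fy']*z,-z,1]); return (d['T']@c)[:3]
def project(d,P):
    c=(np.atleast_2d(P)-d['T'][:3,3])@d['T'][:3,:3]
    return np.c_[d['cx']+d['fx']*c[:,0]/-c[:,2], d['cy']-d['fy']*c[:,1]/-c[:,2]]
def blobs(d,col,amin=40):
    h=cv2.cvtColor(d['img'],cv2.COLOR_BGR2HSV)
    m=cv2.inRange(h,*map(np.array,HUE[col])) if col!='red' else cv2.inRange(h,(0,120,60),(4,255,255))|cv2.inRange(h,(172,120,60),(180,255,255))
    cs,_=cv2.findContours(cv2.morphologyEx(m,cv2.MORPH_CLOSE,np.ones((3,3))),cv2.RETR_EXTERNAL,cv2.CHAIN_APPROX_NONE)
    return sorted([c for c in cs if cv2.contourArea(c)>=amin],key=cv2.contourArea,reverse=True)
def cen(c): m=cv2.moments(c); return np.array([m['m10'],m['m01']])/m['m00']
E
python3 - <<'E'
from h import *
for n in('top','scene'):
    d=grab(n)
    for col in('red','yellow','green','blue','orange'):
        for c in blobs(d,col):
            p=cen(c); print(n,col,p.round(1),cv2.contourArea(c),'depth',height(d,p).round(4),'z.018',plane(d,p,.012)[0].round(4),'z.046',plane(d,p,.046)[0].round(4),'z.113',plane(d,p,.113)[0].round(4))
E
```

```text
top red [180.7 218.4] 714.0 depth [0.6083 0.3463 0.0068] z.018 [0.606  0.3456 0.012 ] z.046 [0.5981 0.3365 0.046 ] z.113 [0.5824 0.3185 0.113 ]
top red [454.4 174.8] 361.5 depth [ 0.7185 -0.3421  0.0147] z.018 [ 0.7198 -0.344   0.012 ] z.046 [ 0.7087 -0.3341  0.046 ] z.113 [ 0.6869 -0.3146  0.113 ]
top red [276.9 143.1] 57.5 depth [0.7587 0.099  0.1302] z.018 [0.8052 0.1081 0.012 ] z.046 [0.7917 0.1056 0.046 ] z.113 [0.7652 0.1005 0.113 ]
top yellow [212.4 222.4] 823.0 depth [0.5975 0.2676 0.0092] z.018 [0.5958 0.2659 0.012 ] z.046 [0.5881 0.259  0.046 ] z.113 [0.573  0.2453 0.113 ]
top yellow [373.9 259.9] 389.0 depth [ 0.4958 -0.1301  0.049 ] z.018 [ 0.5017 -0.1345  0.012 ] z.046 [ 0.4966 -0.1303  0.046 ] z.113 [ 0.4866 -0.1222  0.113 ]
top green [390.2 102. ] 5784.5 depth [ 0.9227 -0.1876  0.0046] z.018 [ 0.9192 -0.1869  0.012 ] z.046 [ 0.9026 -0.1813  0.046 ] z.113 [ 0.8699 -0.1704  0.113 ]
top green [244.2 226.5] 751.0 depth [0.5849 0.1873 0.0084] z.018 [0.5853 0.1864 0.012 ] z.046 [0.5779 0.1817 0.046 ] z.113 [0.5633 0.1724 0.113 ]
top green [336.  216.6] 313.0 depth [ 0.6008 -
[... 2007 characters left out ...]
 z.018 [0.5325 0.1938 0.012 ] z.046 [0.5578 0.1824 0.046 ] z.113 [0.6076 0.16   0.113 ]
scene blue [349.2 268. ] 594.5 depth [0.5764 0.107  0.0077] z.018 [0.5795 0.1063 0.012 ] z.046 [0.6032 0.098  0.046 ] z.113 [0.6497 0.0816 0.113 ]
scene blue [246.  289.5] 334.0 depth [ 0.6006 -0.1337  0.0474] z.018 [ 0.5772 -0.134   0.012 ] z.046 [ 0.6009 -0.1339  0.046 ] z.113 [ 0.6476 -0.1335  0.113 ]
scene blue [345.2 248.6] 43.0 depth [0.5271 0.1115 0.0169] z.018 [0.5224 0.1135 0.012 ] z.046 [0.5481 0.1049 0.046 ] z.113 [0.5986 0.0881 0.113 ]
scene orange [112.4 259. ] 208.5 depth [ 0.4958 -0.396   0.1103] z.018 [ 0.4104 -0.4253  0.012 ] z.046 [ 0.44   -0.4149  0.046 ] z.113 [ 0.4983 -0.3943  0.113 ]
```

Call:
{"name": "drive_tool", "arguments": {
  "deltas": [
    [[0.02,0.033,0,0,0,1,1],[0.02,0.033,0,0,0,1,1],[0.02,0.033,0,0,0,1,1],[0.02,0.033,0,0,0,1,1],[0.02,0.033,0,0,0,1,1],[0.02,0.033,0,0,0,1,1],[0.02,0.033,0,0,0,1,1],[0.02,0.033,0,0,0,1,1],[0.02,0.033,0,0,0,1,1],[0.02,0.033,0,0,0,1,1],[0.02,0.033,0,0,0,1,1],[0.02,0.033,0,0,0,1,1]]
  ]
}}

```text
t: 1.7
tool_pos: [0.4263, -0.0938, 0.4046]
eef_rot: [1.471, 2.776, -0.0]
force: [0.5, -0.0, 1.3]
opening: 1.003
gripper_force: 0.0
```

Call:
{"name": "drive_tool", "arguments": {
  "deltas": [
    [[0.01,0,0.005,0,0,1,1],[0.01,0,0.005,0,0,1,1],[0.01,0,0.005,0,0,1,1],[0.01,0,0.005,0,0,1,1],[0.01,0,0.005,0,0,1,1],[0,0,0,0,0,1,1],[0,0,0,0,0,0.53,1],[0,0,0,0,0,0,1],[0,0,0,0,0,0,1]]
  ]
}}

```text
t: 2.82
tool_pos: [0.4758, -0.095, 0.4295]
eef_rot: [-0.002, -3.141, -0.0]
force: [-0.7, -0.6, 0.1]
opening: 1.0
gripper_force: 0.0
```

```bash
python3 - <<'E'
from h import *
s=r.get_state(); print(s['t'],s['tool_pos'].round(4),s['eef_rot'].round(3),s['qpos'].round(3))
d=grab('wrist'); print(d['tool_from_camera'].round(3),d['fx']); cv2.imwrite('pics/w1.png',d['img'])
for col in('yellow','green','blue'):
    for c in blobs(d,col,800): 
        p=cen(c); print(col,p.round(),cv2.contourArea(c),height(d,p).round(4),plane(d,p,.046)[0].round(4))
E
```

```text
2.825 [ 0.4758 -0.095   0.4295] [-2.000e-03 -3.141e+00 -0.000e+00] [-0.335 -0.048  0.053  1.672 -0.    -0.334]
[[ 0.001  0.961  0.278  0.071]
 [ 1.    -0.001 -0.001  0.001]
 [-0.001  0.278 -0.961  0.03 ]
 [ 0.     0.     0.     1.   ]] 377.08143648719044
yellow [285. 224.] 2126.0 [ 0.4944 -0.1291  0.049 ] [ 0.4949 -0.1298  0.046 ]
yellow [630. 308.] 928.5 [0.6035 0.2572 0.0102] [0.5848 0.2251 0.046 ]
green [575. 292.] 2381.0 [0.5835 0.1907 0.0104] [0.5667 0.1644 0.046 ]
green [374. 321.] 1560.5 [ 0.5981 -0.0398  0.0493] [ 0.6    -0.0392  0.046 ]
blue [505. 283.] 2555.0 [0.5729 0.111  0.0096] [0.5574 0.0915 0.046 ]
blue [284. 321.] 1586.0 [ 0.5979 -0.133   0.0495] [ 0.6    -0.1329  0.046 ]
```

View pics/w1.png

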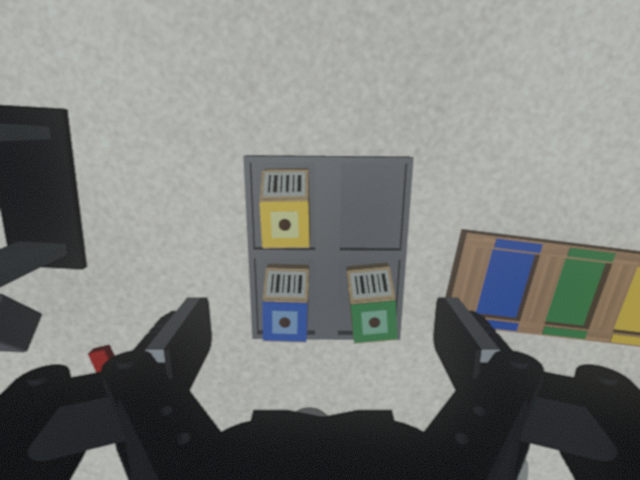

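The wrist view shows yellow (285,224), blue (284,321) and green (374,321) in the bin. The board is at right, with blue (505,283), green (575,292) and part of yellow.

```bash
cat >> h.py <<'E'
def rect(d,c,z):
    "world min-area rectangle of a contour on height z: centre, sizes(long axis x-ish), yaw in +-pi/4"
    w=plane(d,c[:,0,:],z)[:,:2]; (cx,cy),(a,b),g=cv2.minAreaRect((w*1000).astype(np.float32))
    g=np.deg2rad(g)
    while g>np.pi/4: g-=np.pi/2; a,b=b,a
    while g<-np.pi/4: g+=np.pi/2; a,b=b,a
    return np.array([cx,cy])/1000,(round(a,1),round(b,1)),round(g,3)
E
python3 - <<'E'
from h import *
for n in('wrist','top'):
    d=grab(n)
    print(n)
    for col in('yellow','green','blue'):
        for c in blobs(d,col,250):
            p=cen(c); hz=height(d,p)[2]
            if hz>.03: print('case',col,rect(d,c,.046))
            elif n=='top' or p[0]<600: print('pocket',col,rect(d,c,.018), 'floor', plane(d,p,.011)[0].round(4))
    if n=='wrist':
        g=cv2.cvtColor(d['img'],cv2.COLOR_BGR2GRAY)
        h=cv2.cvtColor(d['img'],cv2.COLOR_BGR2HSV)
        # bright low-saturation labels near cases
        for u,v in((285,184),(287,285),(372,285)): print('label',height(d,(u,v)).round(4))
E
```

```text
wrist
case yellow (array([ 0.49553629, -0.12966257]), (46.2, 46.6), np.float64(0.013))
pocket green (array([0.5806322 , 0.18474974]), (75.1, 44.2), np.float64(-0.126)) floor [0.5827 0.1899 0.011 ]
case green (array([ 0.60053986, -0.0393074 ]), (43.6, 45.8), np.float64(0.099))
pocket green (array([0.53622687, 0.19436142]), (8.3, 48.8), np.float64(-0.128)) floor [0.5387 0.1998 0.011 ]
pocket blue (array([0.57081989, 0.1060638 ]), (75.5, 45.9), np.float64(-0.126)) floor [0.5726 0.1098 0.011 ]
case blue (array([ 0.60046777, -0.13322127]), (44.0, 46.5), np.float64(-0.036))
pocket blue (array([0.52604126, 0.11458126]), (8.5, 49.3), np.float64(-0.128)) floor [0.5283 0.1183 0.011 ]
label [ 0.4581 -0.1294  0.0355]
label [ 0.5634 -0.1301  0.0365]
label [ 0.5632 -0.0416  0.0371]
top
pocket yellow (array([0.59497864, 0.26467206]), (106.6, 53.2), np.float64(-0.118)) floor [0.596  0.2662 0.011 ]
pocket green (array([ 0.91392096, -0.17731187]), (172.6, 290.6), np.float64(0.098)) floor [ 0.9196 -0.1871  0.011 ]
pocket green (array([0.58442407, 0.18553461]), (104.0, 49.8), np.float64(-0.126)) floor [0.5854 0.1866 0.011 ]
case green (array([ 0.6027511 , -0.04069782]), (44.5, 47.1), np.float64(0.093))
pocket blue (array([0.57466937, 0.10645712]), (102.6, 49.3), np.float64(-0.127)) floor [0.5754 0.107  0.011 ]
```

Call:
{"name": "drive_tool", "arguments": {
  "deltas": [
    [[0,0.05,0,0,0,0,1],[0,0.05,0,0,0,0,1],[0,0.05,0,0,0,0,1],[0,0.05,0,0,0,0,1],[0,0.05,0,0,0,0,1],[0,0.05,0,0,0,0,1],[0,0,0,0,0,0,1],[0,0,0,0,0,0,1]]
  ]
}}

```text
t: 3.98
tool_pos: [0.4757, 0.205, 0.4296]
eef_rot: [0.0, -3.141, 0.001]
force: [0.5, -0.3, 0.2]
opening: 1.003
gripper_force: 0.0
```

```bash
cat > board.py <<'E'
from h import *
print(r.get_state()['t'],r.get_state()['tool_pos'].round(4))
d=grab('wrist'); cv2.imwrite('pics/w2.png',d['img'])
for col in('red','yellow','green','blue'):
    for c in blobs(d,col,60):
        p=cen(c); hz=height(d,p)[2]
        print(col,p.round(),round(cv2.contourArea(c)),'hz',round(hz,3),'@18',rect(d,c,.018),'@8',rect(d,c,.008))
E
python3 board.py
```

```text
3.975 [0.4757 0.205  0.4296]
red [447. 293.] 1659 hz 0.01 @18 (array([0.59518829, 0.34660925]), (86.6, 50.0), np.float64(-0.13)) @8 (array([0.60018927, 0.35029004]), (88.9, 51.3), np.float64(-0.13))
red [426. 347.] 98 hz 0.019 @18 (array([0.64873437, 0.32666461]), (8.9, 21.4), np.float64(-0.112)) @8 (array([0.65513861, 0.32982239]), (9.2, 22.0), np.float64(-0.112))
yellow [377. 295.] 3320 hz 0.009 @18 (array([0.58494739, 0.26690274]), (89.0, 52.4), np.float64(-0.131)) @8 (array([0.58968005, 0.26849438]), (91.3, 53.8), np.float64(-0.131))
yellow [369. 340.] 338 hz 0.019 @18 (array([0.63982928, 0.26060907]), (11.3, 51.6), np.float64(-0.124)) @8 (array([0.64600006, 0.26203577]), (11.6, 52.9), np.float64(-0.124))
green [305. 292.] 2668 hz 0.01 @18 (array([0.58077887, 0.18739697]), (74.0, 49.9), np.float64(-0.129)) @8 (array([0.58540228, 0.18690508]), (75.9, 51.2), np.float64(-0.129))
green [ 86. 321.] 1606 hz 0.049 @18 (array([ 0.61608441, -0.06015968]), (47.4, 50.6), np.float64(0.102)) @8 (array([ 0.62163312, -0.06713931]), (48.7, 51.9), np.float64(0.102))
green [100. 468.] 1083 hz 0.00
[... 308 characters left out ...]
(-0.138))
green [300. 333.] 225 hz 0.02 @18 (array([0.62986731, 0.18107504]), (8.5, 48.1), np.float64(-0.131)) @8 (array([0.6357771 , 0.18041742]), (8.7, 49.4), np.float64(-0.131))
blue [233. 279.] 3134 hz 0.01 @18 (array([0.5648045 , 0.10866294]), (86.4, 50.3), np.float64(-0.128)) @8 (array([0.56900916, 0.10610767]), (88.6, 51.6), np.float64(-0.128))
blue [ 11. 323.] 522 hz 0.048 @18 (array([ 0.61714478, -0.14504195]), (50.2, 24.6), np.float64(-0.217)) @8 (array([ 0.62272113, -0.15424611]), (51.5, 25.2), np.float64(-0.217))
blue [230. 325.] 234 hz 0.02 @18 (array([0.61989935, 0.10228453]), (8.7, 45.7), np.float64(-0.127)) @8 (array([0.62554797, 0.09956209]), (8.9, 46.8), np.float64(-0.127))
```

View pics/w2.png

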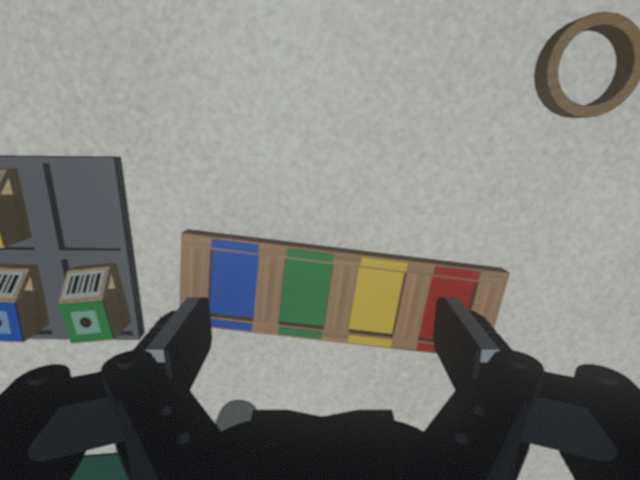

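The wrist view shows the board, with green's front rim strip at (310,255) and back strip at (300,333). The midpoint puts pocket green at (0.583,0.187), yaw -0.128. Going to the yellow case.

Call:
{"name": "drive_tool", "arguments": {
  "deltas": [
    [[0.002,-0.048,-0.014,0,0,0.09,1],[0.002,-0.048,-0.014,0,0,0,1],[0.002,-0.048,-0.014,0,0,0,1],[0.002,-0.048,-0.014,0,0,0,1],[0.002,-0.048,-0.014,0,0,0,1],[0.003,-0.048,-0.014,0,0,0,1],[0.003,-0.047,-0.016,0,0,0,1],[0,0,0,0,0,0,1],[0,0,0,0,0,0,1]]
  ]
}}

```text
t: 5.15
tool_pos: [0.4913, -0.1308, 0.33]
eef_rot: [0.017, -3.141, -0.001]
force: [0.7, -0.9, 0.2]
opening: 0.998
gripper_force: 0.0
```

```bash
cat > case.py <<'E'
import sys
from h import *
col=sys.argv[1]; zf=float(sys.argv[2]) # floor height under the case
s=r.get_state(); print(s['t'],s['tool_pos'].round(4),s['eef_rot'].round(3))
d=grab('wrist'); cv2.imwrite(f'pics/case_{col}{s["t"]:.0f}.png',d['img'])
for c in blobs(d,col,600):
    p=cen(c)
    if height(d,p)[2]<.03: continue
    q,sz,y=rect(d,c,zf+.040); o=q-.014*np.array([np.cos(y),np.sin(y)])
    w=plane(d,c[:,0,:],zf+.04); print('lid',p.round(),q.round(4),sz,y,'x range',w[:,0].min().round(4),w[:,0].max().round(4))
    print('origin',o.round(4),'label pred',(o-.0245*np.array([np.cos(y),np.sin(y)])).round(4))
    h=cv2.cvtColor(d['img'],cv2.COLOR_BGR2HSV); m=cv2.inRange(h,(0,0,110),(180,50,255))|cv2.inRange(h,(0,0,0),(180,255,60))
    l=project(d,[*(o-.0245*np.array([np.cos(y),np.sin(y)])),zf+.0275])[0].astype(int); k=np.zeros_like(m)
    e=int(cv2.norm(project(d,[*q,zf+.04])[0]-project(d,[*(q+[0,.023]),zf+.04])[0])*1.0)
    cv2.rectangle(k,(int(l[0]-1.1*e),int(l[1]-.8*e)),(int(l[0]+1.1*e),int(l[1]+.8*e)),255,-1)
    g=cv2.morphologyEx(cv2.inRange(h,(0,0,90),(180,60,255))&k,cv2.MORPH_CLOSE,np.ones((9,9)))
    cs,_=cv2.findContours(g,cv2.RETR_EXTERNAL,cv2.CHAIN_APPROX_NONE); b=max(cs,key=cv2.contourArea)
    bc=cv2.minAreaRect(b)[0]; print('label px',np.round(bc),l,cv2.minAreaRect(b)[1],'->',plane(d,bc,zf+.0275)[0].round(4))
E
python3 case.py yellow .006; ls pics
```

```text
5.15 [ 0.4913 -0.1308  0.33  ] [ 1.700e-02 -3.141e+00 -1.000e-03]
lid [321. 237.] [ 0.4956 -0.1296] (44.7, 46.7) 0.011 x range 0.473 0.5182
origin [ 0.4816 -0.1297] label pred [ 0.4571 -0.13  ]
label px [320. 180.] [321 180] (51.0, 71.0) -> [ 0.4561 -0.1307  0.0335]
case_yellow5.png
scene0.png
top0.png
w1.png
w2.png
```

Call:
{"name": "drive_tool", "arguments": {
  "deltas": [
    [[0,0.001,-0.03,0,0,0,1],[0,0,-0.03,0,0,0,1],[0,0,-0.03,0,0,0,1],[0,0,-0.03,0,0,0,1],[0,0,-0.015,0,0,0,1],[0,0,0,0,0,0,1],[0,0,0,0,0,0,-1],[0,0,0,0,0,0,-1],[0,0,0,0,0,0,-1],[0,0,0,0,0,0,-1],[0,0,0,0,0,0,-1],[0,0,0,0,0,0,-1]]
  ],
  "squeeze": 50
}}

```text
t: 6.7
tool_pos: [0.4928, -0.1295, 0.1966]
eef_rot: [-0.021, 3.138, -0.002]
force: [0.8, -0.3, 6.4]
opening: 0.53
gripper_force: 54.2
```

Call:
{"name": "drive_tool", "arguments": {
  "deltas": [
    [[0,0,0.02,0,0,0,-1],[0,0,0.06,0,0,0,-1],[0.013,0.049,0,0,0,-0.24,-1],[0.014,0.049,0,0,0,-0.24,-1],[0.014,0.049,0,0,0,-0.23,-1],[0.014,0.049,0,0,0,-0.23,-1],[0.014,0.049,0,0,0,0,-1],[0.014,0.05,0,0,0,0,-1],[0.015,0.05,0,0,0,0,-1],[0.015,0.05,0,0,0,0,-1],[0,0,0,0,0,0,-1],[0,0,0,0,0,0,-1]]
  ]
}}

```text
t: 8.2
tool_pos: [0.6044, 0.2659, 0.2735]
eef_rot: [-0.2, -3.133, 0.002]
force: [0.0, 0.2, -0.8]
opening: 0.525
gripper_force: 58.3
```

```bash
python3 - <<'E'
from h import *
s=r.get_state(); x=R.from_rotvec(s['eef_rot']).as_matrix(); print(s['tool_pos'].round(4),'yaw',np.arctan2(-x[1,0],-x[0,0]).round(4),x[:,2].round(4),s['opening'],s['gripper_force'],s['force'])
d=grab('wrist'); cv2.imwrite('pics/hold.png',d['img'])
E
```

```text
[0.6044 0.2659 0.2735] yaw -0.1273 [-0.0023 -0.0013 -1.    ] 0.525382661728963 58.26564431190491 [ 0.00892901  0.21061063 -0.76115761]
```

View pics/hold.png

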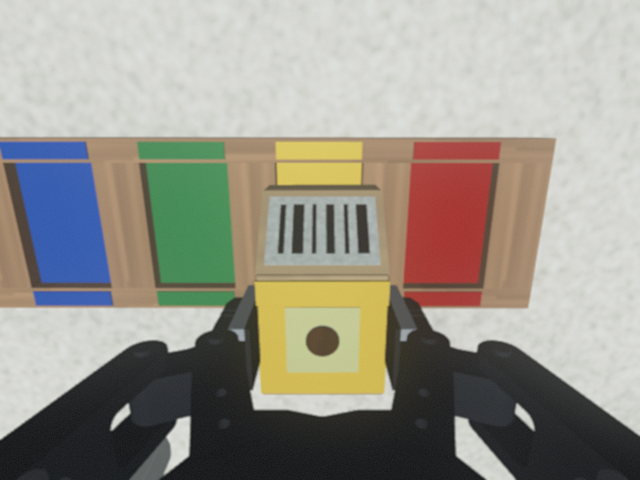

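The picture shows the yellow case square in the grip, with its label centre at (322,232) and the board behind it (green front strip (182,150), back strip (197,298)). Computing the correction from this view.

```bash
cat > hold.py <<'E'
import sys
from h import *
col=sys.argv[1]; zb=float(sys.argv[2]) # TCP height minus case underside height
s=r.get_state(); d=grab('wrist'); cv2.imwrite(f'pics/hold_{col}.png',d['img'])
x=R.from_rotvec(s['eef_rot']).as_matrix(); print(s['t'],s['tool_pos'].round(4),'yaw',np.arctan2(-x[1,0],-x[0,0]).round(4),s['opening'].round(3),s['force'].round(1))
h=cv2.cvtColor(d['img'],cv2.COLOR_BGR2HSV); k=np.zeros(h.shape[:2],np.uint8); k[170:290,230:410]=255
g=cv2.morphologyEx(cv2.inRange(h,(80,0,90),(130,80,255))&k,cv2.MORPH_CLOSE,np.ones((15,15)))
b=max(cv2.findContours(g,cv2.RETR_EXTERNAL,cv2.CHAIN_APPROX_NONE)[0],key=cv2.contourArea); bc=cen(b)
print('label px',bc.round(1),cv2.boundingRect(b),'->',plane(d,bc,s['tool_pos'][2]-zb+.0275)[0].round(4))
for c in ('red','yellow','green','blue'):
    for q in blobs(d,c,150):
        p=cen(q); x0,y0,w,hh=cv2.boundingRect(q)
        if abs(height(d,p)[2]-.019)<.006: print(c,p.round(),'strip',rect(d,q,.018))
        elif height(d,p)[2]<.03: print(c,p.round(),cv2.boundingRect(q))
        else: print(c,'lid',p.round(),rect(d,q,s['tool_pos'][2]-zb+.04))
E
python3 hold.py yellow .1906
```

```text
Traceback (most recent call last):
  File "hold.py", line 5, in <module>
    x=R.from_rotvec(s['eef_rot']).as_matrix(); print(s['t'],s['tool_pos'].round(4),'yaw',np.arctan2(-x[1,0],-x[0,0]).round(4),s['opening'].round(3),s['force'].round(1))
                                                                                                                              ^^^^^^^^^^^^^^^^^^
AttributeError: 'float' object has no attribute 'round'
```

```bash
sed -i "s/s\['opening'\].round(3)/round(s['opening'],3)/" hold.py; python3 hold.py yellow .1906
```

```text
8.3 [0.6046 0.2649 0.2744] yaw -0.129 0.527 [-0.4  0.1 -1.2]
label px [320.9 231.2] (266, 198, 111, 65) -> [0.5703 0.27   0.1113]
red [447. 221.] (405, 162, 88, 120)
red [457. 149.] strip (array([0.55650208, 0.35201758]), (9.2, 50.0), np.float64(-0.128))
red [445. 296.] strip (array([0.65018121, 0.34034845]), (9.3, 49.6), np.float64(-0.128))
yellow lid [322. 336.] (array([0.60708759, 0.26568103]), (46.1, 47.3), np.float64(-0.128))
yellow [320. 162.] (276, 140, 88, 46)
green [193. 221.] (148, 162, 89, 120)
green [182. 149.] strip (array([0.53591302, 0.19227835]), (9.2, 49.5), np.float64(-0.128))
green [197. 297.] strip (array([0.62958282, 0.18039832]), (9.3, 49.7), np.float64(-0.128))
blue [ 66. 221.] (18, 162, 94, 120)
blue [ 45. 149.] strip (array([0.52592627, 0.11258273]), (8.6, 49.9), np.float64(-0.128))
blue [ 75. 297.] strip (array([0.61966614, 0.10061822]), (8.6, 49.9), np.float64(-0.128))
```

Call:
{"name": "drive_tool", "arguments": {
  "deltas": [
    [[-0.001,-0.001,-0.03,0,0,0,-1],[0,0,-0.02,0,0,0,-1],[0,0,-0.01,0,0,0,-1],[0,0,-0.008,0,0,0,-1],[0,0,-0.006,0,0,0,-1],[0,0,0,0,0,0,-1],[0,0,0,0,0,0,-1]]
  ]
}}

```text
t: 9.22
tool_pos: [0.6041, 0.2652, 0.2014]
eef_rot: [0.2, 3.134, 0.001]
force: [-0.9, 0.6, -1.3]
opening: 0.526
gripper_force: 58.2
```

```bash
python3 - <<'E'
from h import *
s=r.get_state(); print(s['tool_pos'].round(4),s['force'].round(1),s['moment'].round(2))
E
```

```text
[0.6041 0.2652 0.2014] [-0.9  0.6 -1.3] [ 0.02  0.02 -0.02]
```

Call:
{"name": "drive_tool", "arguments": {
  "deltas": [
    [[0,0,-0.002,0,0,0,-1],[0,0,-0.001,0,0,0,-1],[0,0,0,0,0,0,-1],[0,0,0,0,0,0,0.4],[0,0,0,0,0,0,0.4],[0,0,0,0,0,0,0.4],[0,0,0.02,0,0,0,0.4],[0,0,0.05,0,0,0,0.4],[0,0,0.05,0,0,0,0.4],[0,0,0,0,0,0,1],[0,0,0,0,0,0,1]]
  ]
}}

```text
t: 10.6
tool_pos: [0.604, 0.265, 0.3193]
eef_rot: [0.2, 3.133, 0.001]
force: [0.0, -0.2, -0.9]
opening: 1.002
gripper_force: 0.0
```

```bash
python3 case.py yellow .008; python3 - <<'E'
from h import *
d=grab('top')
for col in('green','blue'):
    for c in blobs(d,col,200):
        if height(d,cen(c))[2]>.03: print('case',col,rect(d,c,.046))
E
```

```text
10.6 [0.604  0.265  0.3193] [2.000e-01 3.133e+00 1.000e-03]
lid [320. 217.] [0.5864 0.2682] (93.4, 48.1) -0.123 x range 0.5373 0.6347
origin [0.5725 0.2699] label pred [0.5482 0.2729]
label px [320. 128.] [320 149] (13.0, 77.0) -> [0.5345 0.2738 0.0355]
case green (array([ 0.60275354, -0.04072401]), (44.5, 47.1), np.float64(0.093))
case blue (array([ 0.60300055, -0.13428366]), (42.4, 47.1), np.float64(0.0))
```

```bash
cp $(ls -t pics/case_yellow*|head -1) pics/placed_y.png
```

```text
(no output)
```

View pics/placed_y.png

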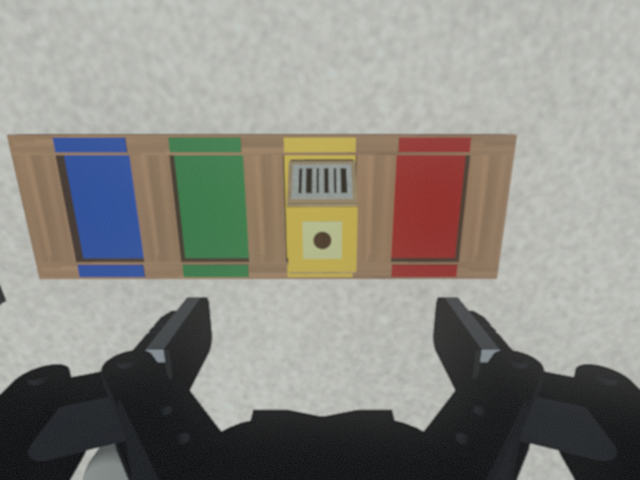

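Yellow sits flat and square in its pocket, label to the front at (322,180). Next is green.

Call:
{"name": "drive_tool", "arguments": {
  "deltas": [
    [[-0.001,-0.05,0,0,0,0.26,1],[-0.001,-0.051,0,0,0,0.26,1],[-0.001,-0.051,0,0,0,0.25,1],[-0.001,-0.051,0,0,0,0.25,1],[-0.001,-0.051,0,0,0,0.25,1],[-0.001,-0.051,0,0,0,0.25,1],[0,0,0,0,0,0,1],[0,0,-0.03,0,0,0,1],[0,0,-0.03,0,0,0,1],[0,0,-0.02,0,0,0,1],[0,0,0,0,0,0,1],[0,0,0,0,0,0,1]]
  ]
}}

```text
t: 12.2
tool_pos: [0.5979, -0.0394, 0.2379]
eef_rot: [0.158, -3.137, -0.0]
force: [0.7, 0.0, 0.4]
opening: 0.998
gripper_force: 0.0
```

```bash
python3 - <<'E'
from h import *
s=r.get_state(); x=R.from_rotvec(s['eef_rot']).as_matrix(); print(s['tool_pos'].round(4),np.arctan2(-x[1,0],-x[0,0]).round(4))
E
python3 case.py green .006
```

```text
[ 0.5979 -0.0394  0.2379] 0.1009
12.2 [ 0.5979 -0.0394  0.2379] [ 0.158 -3.137 -0.   ]
lid [317. 289.] [ 0.6004 -0.0397] (44.6, 46.6) 0.101 x range 0.5759 0.6249
origin [ 0.5865 -0.0411] label pred [ 0.5621 -0.0435]
label px [316. 203.] [317 204] (106.99998474121094, 78.99998474121094) -> [ 0.5619 -0.0442  0.0335]
```

Call:
{"name": "drive_tool", "arguments": {
  "deltas": [
    [[0,0,-0.03,0,0,0,1],[0,0,-0.013,0,0,0,1],[0,0,0,0,0,0,1],[0,0,0,0,0,0,-1],[0,0,0,0,0,0,-1],[0,0,0,0,0,0,-1],[0,0,0,0,0,0,-1],[0,0,0,0,0,0,-1],[0,0,0,0,0,0,-1]]
  ]
}}

```text
t: 13.38
tool_pos: [0.5986, -0.0402, 0.1962]
eef_rot: [-0.157, 3.135, -0.001]
force: [0.7, -0.4, 6.1]
opening: 0.527
gripper_force: 54.3
```

Call:
{"name": "drive_tool", "arguments": {
  "deltas": [
    [[0,0,0.02,0,0,0,-1],[0,0,0.06,0,0,0,-1],[-0.001,0.045,0,0,0,-0.31,-1],[-0.001,0.045,0,0,0,-0.31,-1],[-0.001,0.045,0,0,0,-0.31,-1],[0,0.045,0,0,0,-0.3,-1],[0,0.0445,0,0,0,-0.3,-1],[0,0,0,0,0,0,-1],[0,0,0,0,0,0,-1]]
  ]
}}

```text
t: 14.5
tool_pos: [0.5944, 0.1844, 0.2736]
eef_rot: [-0.202, -3.133, 0.002]
force: [0.1, 0.2, -1.7]
opening: 0.526
gripper_force: 53.6
```

```bash
python3 hold.py green .1902
```

```text
14.5 [0.5944 0.1844 0.2736] yaw -0.1286 0.526 [ 0.1  0.2 -1.7]
label px [321.6 229. ] (265, 196, 114, 66) -> [0.559  0.1898 0.1109]
red [578. 221.] (532, 162, 95, 121)
red [597. 149.] strip (array([0.55641107, 0.35256506]), (9.1, 50.2), np.float64(-0.128))
red [569. 297.] strip (array([0.6503902 , 0.34065424]), (9.3, 49.9), np.float64(-0.127))
yellow lid [470. 265.] (array([0.57473163, 0.23556372]), (28.9, 36.1), np.float64(-0.128))
yellow [449. 167.] strip (array([0.58509583, 0.26708072]), (89.0, 52.4), np.float64(-0.129))
green lid [322. 334.] (array([0.59587085, 0.18518616]), (45.4, 47.2), np.float64(-0.127))
green [322. 172.] (280, 163, 85, 20)
green [322. 149.] strip (array([0.53616364, 0.19272981]), (8.6, 49.2), np.float64(-0.128))
blue [195. 221.] (149, 163, 89, 119)
blue [184. 149.] strip (array([0.52590784, 0.11289581]), (8.6, 49.7), np.float64(-0.128))
blue [197. 297.] strip (array([0.61965869, 0.10077419]), (9.3, 49.2), np.float64(-0.127))
```

Call:
{"name": "drive_tool", "arguments": {
  "deltas": [
    [[0,0,-0.03,0,0,0,-1],[0,0,-0.02,0,0,0,-1],[0,0,-0.012,0,0,0,-1],[0,0,-0.008,0,0,0,-1],[0,0,-0.004,0,0,0,-1],[0,0,-0.002,0,0,0,-1],[0,0,0,0,0,0,-1]]
  ]
}}

```text
t: 15.42
tool_pos: [0.595, 0.1846, 0.1992]
eef_rot: [0.203, 3.134, 0.0]
force: [0.4, 0.1, -0.7]
opening: 0.527
gripper_force: 53.6
```

Call:
{"name": "drive_tool", "arguments": {
  "deltas": [
    [[0,0,-0.001,0,0,0,-1],[0,0,0,0,0,0,0.4],[0,0,0,0,0,0,0.4],[0,0,0,0,0,0,0.4],[0,0,0.02,0,0,0,0.4],[0,0,0.05,0,0,0,0.4],[0,0,0.05,0,0,0,0.4],[0,0,0,0,0,0,1]]
  ]
}}

```text
t: 16.42
tool_pos: [0.5966, 0.1848, 0.3264]
eef_rot: [0.202, 3.122, 0.006]
force: [0.4, 0.5, 1.3]
opening: 0.888
gripper_force: 0.0
```

Call:
{"name": "drive_tool", "arguments": {
  "deltas": [
    [[0,-0.053,0,0,0,0.31,1],[0,-0.053,0,0,0,0.3,1],[0,-0.053,0,0,0,0,1],[0.001,-0.053,0,0,0,0,1],[0.001,-0.053,0,0,0,0,1],[0.001,-0.053,0,0,0,0,1],[0,0,-0.04,0,0,0,1],[0,0,-0.04,0,0,0,1],[0,0,0,0,0,0,1],[0,0,0,0,0,0,1]]
  ]
}}

```text
t: 17.68
tool_pos: [0.5982, -0.1335, 0.2393]
eef_rot: [0.059, 3.139, -0.001]
force: [0.5, 0.1, 0.3]
opening: 1.004
gripper_force: 0.0
```

```bash
python3 case.py blue .006; python3 - <<'E'
from h import *
d=grab('top')
for col in('yellow','green','blue'):
    for c in blobs(d,col,200): print(col,cen(c).round(),height(d,cen(c)).round(3),rect(d,c,.046))
E
```

```text
17.675 [ 0.5982 -0.1335  0.2393] [ 5.900e-02  3.139e+00 -1.000e-03]
lid [320. 286.] [ 0.6005 -0.1331] (44.9, 46.8) -0.037 x range 0.5772 0.6237
origin [ 0.5865 -0.1326] label pred [ 0.562  -0.1317]
label px [320. 202.] [320 202] (77.0, 105.0) -> [ 0.5614 -0.1321  0.0335]
yellow [212. 219.] [0.596 0.26  0.049] (array([0.5891311 , 0.26292368]), (104.0, 59.4), np.float64(-0.128))
green [389. 100.] [ 0.929 -0.185  0.004] (array([ 0.89982385, -0.17300581]), (169.9, 284.0), np.float64(0.1))
green [244. 217.] [0.601 0.182 0.05 ] (array([0.60268475, 0.1817478 ]), (53.4, 50.7), np.float64(-0.13))
blue [276. 230.] [0.577 0.107 0.008] (array([0.56880029, 0.10436716]), (100.3, 48.1), np.float64(-0.128))
```

Call:
{"name": "drive_tool", "arguments": {
  "deltas": [
    [[0,0,-0.03,0,0,0,1],[0,0,-0.014,0,0,0,1],[0,0,0,0,0,0,1],[0,0,0,0,0,0,-1],[0,0,0,0,0,0,-1],[0,0,0,0,0,0,-1],[0,0,0,0,0,0,-1],[0,0,0,0,0,0,-1],[0,0,0,0,0,0,-1]]
  ]
}}

```text
t: 18.9
tool_pos: [0.5985, -0.1338, 0.1952]
eef_rot: [0.059, 3.138, -0.001]
force: [-0.0, 0.3, 5.3]
opening: 0.529
gripper_force: 54.4
```

Call:
{"name": "drive_tool", "arguments": {
  "deltas": [
    [[0,0,0.02,0,0,0,-1],[0,0,0.06,0,0,0,-1],[-0.003,0.048,0,0,0,-0.31,-1],[-0.003,0.048,0,0,0,-0.3,-1],[-0.003,0.048,0,0,0,0,-1],[-0.003,0.048,0,0,0,0,-1],[-0.002,0.047,0,0,0,0,-1],[0,0,0,0,0,0,-1],[0,0,0,0,0,0,-1]]
  ]
}}

```text
t: 20.02
tool_pos: [0.5834, 0.1054, 0.2726]
eef_rot: [-0.202, -3.133, 0.002]
force: [-0.0, 1.3, -1.9]
opening: 0.523
gripper_force: 53.6
```

```bash
python3 hold.py blue .19
```

```text
20.025 [0.5834 0.1054 0.2726] yaw -0.1288 0.523 [-0.   1.3 -1.9]
label px [321.8 224.2] (265, 172, 115, 91) -> [0.5462 0.1112 0.1101]
yellow lid [593. 271.] (array([0.56975043, 0.20008969]), (29.0, 38.5), np.float64(-0.095))
yellow [595. 155.] strip (array([0.54862451, 0.27207068]), (14.9, 51.8), np.float64(-0.128))
green lid [468. 266.] (array([0.56432361, 0.1563743 ]), (27.9, 34.7), np.float64(-0.115))
green [460. 150.] strip (array([0.53613525, 0.1932495 ]), (9.1, 49.3), np.float64(-0.128))
green [454. 166.] (415, 164, 80, 8)
blue lid [322. 336.] (array([0.58538745, 0.10615855]), (45.8, 47.9), np.float64(-0.124))
blue [321. 173.] (279, 164, 85, 19)
blue [321. 151.] strip (array([0.52583539, 0.11321018]), (9.1, 49.2), np.float64(-0.128))
```

View pics/hold_blue.png

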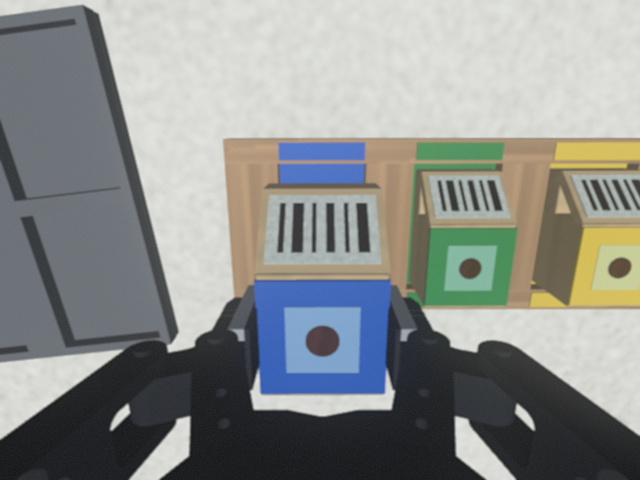

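Blue is held square (label (322,230)). Green and yellow stand in their pockets at (468,265) and (615,265).

Call:
{"name": "drive_tool", "arguments": {
  "deltas": [
    [[0.0005,-0.0005,-0.03,0,0,0,-1],[0,0,-0.02,0,0,0,-1],[0,0,-0.012,0,0,0,-1],[0,0,-0.008,0,0,0,-1],[0,0,-0.004,0,0,0,-1],[0,0,-0.002,0,0,0,-1],[0,0,0,0,0,0,-1]]
  ]
}}

```text
t: 20.95
tool_pos: [0.5846, 0.105, 0.1982]
eef_rot: [0.203, 3.134, 0.0]
force: [-0.2, -0.5, -1.4]
opening: 0.526
gripper_force: 53.6
```

Call:
{"name": "drive_tool", "arguments": {
  "deltas": [
    [[0,0,-0.001,0,0,0,-1],[0,0,0,0,0,0,0.4],[0,0,0,0,0,0,0.4],[0,0,0,0,0,0,0.4],[0,0,0.02,0,0,0,0.4],[0,0,0.05,0,0,0,0.4],[0,0.04,0.05,0,0,0,0.4],[0,0.04,0.02,0,0,0,1],[0,0,0,0,0,0,1],[0,0,0,0,0,0,1]]
  ]
}}

```text
t: 22.2
tool_pos: [0.5841, 0.1839, 0.3349]
eef_rot: [-0.202, -3.134, 0.001]
force: [0.6, -0.2, -0.7]
opening: 1.001
gripper_force: 0.0
```

```bash
cat > labels.py <<'E'
from h import *
s=r.get_state(); x=R.from_rotvec(s['eef_rot']).as_matrix(); print(s['t'],s['tool_pos'].round(4),np.arctan2(-x[1,0],-x[0,0]).round(4))
d=grab('wrist'); cv2.imwrite('pics/labels.png',d['img'])
h=cv2.cvtColor(d['img'],cv2.COLOR_BGR2HSV)
# labels: bluish-white bars region; plywood and lids are saturated
g=cv2.morphologyEx(cv2.inRange(h,(80,0,90),(130,80,255)),cv2.MORPH_CLOSE,np.ones((7,7)))
for b in cv2.findContours(g,cv2.RETR_EXTERNAL,cv2.CHAIN_APPROX_NONE)[0]:
    a=cv2.contourArea(b)
    if 600<a<6000:
        p=cen(b); P=plane(d,p,.0355)[0]
        if abs(height(d,p)[2]-.036)<.012: print('label',p.round(),a,P.round(4),rect(d,b,.0355)[1:],height(d,p).round(4))
for c in('red','yellow','green','blue'):
    for q in blobs(d,c,100):
        print(c,cen(q).round(),height(d,cen(q)).round(3),'18:',rect(d,q,.018),'48:',rect(d,q,.048))
E
python3 labels.py
```

```text
22.2 [0.5841 0.1839 0.3349] -0.1289
label [252. 401.] 1336.5 [0.7285 0.1064 0.0355] ((33.1, 58.1), np.float64(0.258)) [0.7324 0.1046 0.0308]
label [325. 193.] 1429.0 [0.5592 0.1901 0.0355] ((21.8, 37.8), np.float64(-0.107)) [0.559  0.1903 0.0372]
label [213. 191.] 1727.5 [0.5475 0.1103 0.0355] ((26.0, 42.8), np.float64(-0.128)) [0.5475 0.1106 0.0356]
red [527. 215.] [0.602 0.348 0.01 ] 18: (array([0.601276  , 0.34368503]), (76.2, 46.1), np.float64(-0.126)) 48: (array([0.59208264, 0.3280553 ]), (68.2, 41.3), np.float64(-0.126))
red [540. 157.] [0.556 0.352 0.019] 18: (array([0.55623309, 0.35236612]), (9.5, 49.7), np.float64(-0.128)) 48: (array([0.55174896, 0.3358288 ]), (8.5, 44.5), np.float64(-0.128))
red [521. 275.] [0.649 0.339 0.02 ] 18: (array([0.64973645, 0.34041388]), (8.8, 49.4), np.float64(-0.128)) 48: (array([0.63547656, 0.32512619]), (7.9, 44.2), np.float64(-0.128))
yellow [437. 249.] [0.606 0.264 0.051] 18: (array([0.61835803, 0.26964523]), (54.7, 64.0), np.float64(-0.128)) 48: (array([0.60737866, 0.26175626]), (49.0, 57.3), np.float64(-0.128))
yellow [423. 174.] [0.556 0.
[... 724 characters left out ...]
[0.545 0.189 0.01 ] 18: (array([0.54560071, 0.18963393]), (15.9, 52.1), np.float64(0.156)) 48: (array([0.54222803, 0.19011002]), (14.3, 46.6), np.float64(0.156))
blue [214. 248.] [0.586 0.108 0.051] 18: (array([0.5967746 , 0.09914011]), (52.2, 58.9), np.float64(-0.128)) 48: (array([0.58805182, 0.10907716]), (46.8, 52.8), np.float64(-0.128))
blue [217. 158.] [0.526 0.114 0.02 ] 18: (array([0.52578833, 0.1131292 ]), (8.8, 49.3), np.float64(-0.128)) 48: (array([0.52448718, 0.12160371]), (7.9, 44.1), np.float64(-0.128))
blue [222. 170.] [0.536 0.113 0.01 ] 18: (array([0.53461993, 0.11329638]), (2.5, 47.7), np.float64(-0.112)) 48: (array([0.5323952 , 0.12175342]), (2.3, 42.7), np.float64(-0.112))
```

View pics/labels.png

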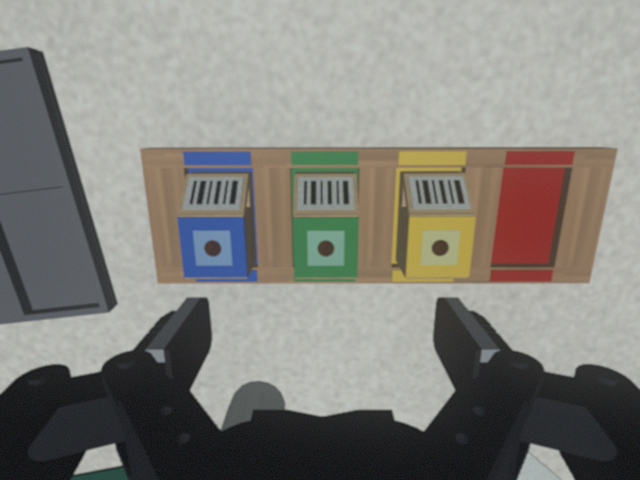

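All three cases stand in their pockets with labels to the front (blue (213,190), green (325,193), yellow (437,190)). Now the reader.

Call:
{"name": "drive_tool", "arguments": {
  "deltas": [
    [[-0.007,-0.048,0.006,0,0,0.2,1],[-0.007,-0.048,0.006,0,0,0.2,1],[-0.007,-0.048,0.006,0,0,0.2,1],[-0.007,-0.048,0.006,0,0,0.25,1],[-0.007,-0.048,0.006,0,0,0,1],[-0.008,-0.048,0.006,0,0,0,1],[-0.008,-0.048,0.006,0,0,0,1],[-0.008,-0.048,0.006,0,0,0,1],[-0.008,-0.048,0.006,0,0,0,1],[-0.008,-0.048,0.006,0,0,0,1],[-0.008,-0.048,0.005,0,0,0,1],[-0.008,-0.048,0,0,0,0,1]]
  ]
}}

```text
t: 23.75
tool_pos: [0.4917, -0.3944, 0.3995]
eef_rot: [-0.006, -3.14, -0.002]
force: [0.2, 0.7, -0.7]
opening: 0.998
gripper_force: 0.0
```

Call:
{"name": "drive_tool", "arguments": {
  "deltas": [
    [[0,0,0,0,0,0,1],[0,0,0,0,0,0,1]]
  ]
}}

```text
t: 24.0
tool_pos: [0.4925, -0.3924, 0.3991]
eef_rot: [-0.006, -3.14, -0.004]
force: [0.1, 0.3, -0.4]
opening: 0.998
gripper_force: 0.0
```

```bash
cat > reader.py <<'E'
from h import *
s=r.get_state(); x=R.from_rotvec(s['eef_rot']).as_matrix(); print(s['t'],s['tool_pos'].round(4),'yaw',np.arctan2(-x[1,0],-x[0,0]).round(4))
d=grab('wrist'); cv2.imwrite('pics/reader%d.png'%s['t'],d['img'])
for c in blobs(d,'orange',200):
    p=cen(c); print(p.round(1),height(d,p).round(4),rect(d,c,s['tool_pos'][2]-.2915+0 if s['opening']<.6 else .113))
E
python3 reader.py; ls pics/reader*
```

```text
24.0 [ 0.4925 -0.3924  0.3991] yaw -0.0036
[316.5 237.4] [ 0.4956 -0.3946  0.1141] (array([ 0.49718814, -0.39436749]), (50.0, 26.1), np.float64(-0.062))
pics/reader24.png
```

```bash
cp pics/reader2*.png pics/rd.png
```

```text
(no output)
```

View pics/rd.png

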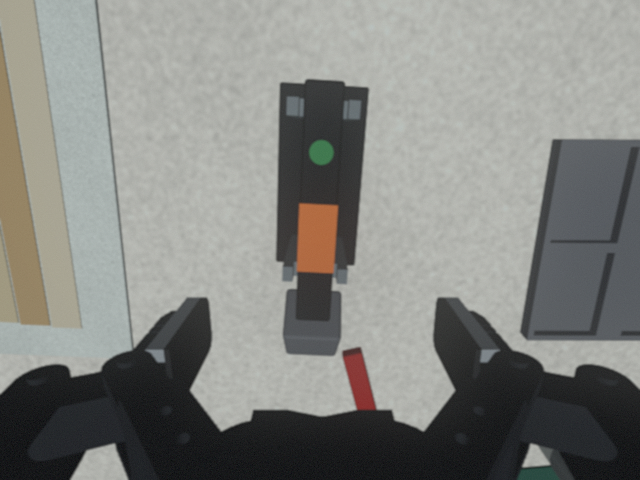

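Reader from above: sleeve centre at (317,237), measured 50.0 x 26.1 mm at z 0.113, yaw -0.062; the head is ahead at (313,320).

Call:
{"name": "drive_tool", "arguments": {
  "deltas": [
    [[0.0045,-0.002,-0.04,0,0,-0.39,1],[0,0,-0.04,0,0,0,1],[0,0,-0.02,0,0,0,1],[0,0,0,0,0,0,1],[0,0,0,0,0,0,1]]
  ]
}}

```text
t: 24.68
tool_pos: [0.4983, -0.3934, 0.302]
eef_rot: [0.093, 3.139, -0.002]
force: [-0.1, 0.1, -0.5]
opening: 1.001
gripper_force: 0.0
```

```bash
python3 reader.py
```

```text
24.675 [ 0.4983 -0.3934  0.302 ] yaw -0.0592
[316.8 283.5] [ 0.4956 -0.3944  0.1142] (array([ 0.49723865, -0.3945838 ]), (50.4, 26.5), np.float64(-0.054))
```

Call:
{"name": "drive_tool", "arguments": {
  "deltas": [
    [[-0.001,-0.001,-0.03,0,0,0,1],[0,0,-0.014,0,0,0,1],[0,0,0,0,0,0,1],[0,0,0,0,0,0,-1],[0,0,0,0,0,0,-1],[0,0,0,0,0,0,-1],[0,0,0,0,0,0,-1],[0,0,0,0,0,0,-1],[0,0,0,0,0,0,-1],[0,0,0,0,0,0,-1]]
  ],
  "squeeze": 80
}}

```text
t: 25.98
tool_pos: [0.4971, -0.3952, 0.2575]
eef_rot: [0.095, 3.139, -0.002]
force: [-0.3, 0.6, 5.4]
opening: 0.293
gripper_force: 79.2
```

```bash
cat > st.py <<'E'
from h import *
s=r.get_state(); x=R.from_rotvec(s['eef_rot']).as_matrix(); print(s['t'],s['tool_pos'].round(4),'yaw',np.arctan2(-x[1,0],-x[0,0]).round(4),'z',x[:,2].round(4),s['force'].round(1),s['moment'].round(2),round(s['opening'],3),round(s['gripper_force'],1))
E
python3 st.py; python3 reader.py
```

```text
25.975 [ 0.4971 -0.3952  0.2575] yaw -0.0603 z [ 0.0013 -0.0013 -1.    ] [-0.3  0.6  5.4] [-0.01  0.    0.  ] 0.293 79.2
25.975 [ 0.4971 -0.3952  0.2575] yaw -0.0603
[322.2 337.8] [ 0.4948 -0.394   0.1146] (array([ 0.58960022, -0.39967715]), (115.9, 61.5), np.float64(-0.056))
```

Call:
{"name": "drive_tool", "arguments": {
  "deltas": [
    [[0,0,0.01,0,0,0,-1],[0,0,0.03,0,0,0,-1],[0,0,0.043,0,0,0,-1],[-0.006,0.044,0,0,0,0,-1],[-0.006,0.044,0,0,0,0,-1],[-0.006,0.044,0,0,0,0,-1],[-0.006,0.044,0,0,0,0,-1],[-0.006,0.044,0,0,0,0,-1],[-0.006,0.044,0,0,0,0,-1],[-0.006,0.044,0,0,0,0,-1],[-0.006,0.044,0,0,0,0,-1],[-0.006,0.044,0,0,0,0,-1]]
  ]
}}

```text
t: 27.52
tool_pos: [0.442, 0.0025, 0.3387]
eef_rot: [-0.095, -3.138, -0.001]
force: [0.1, 0.6, -1.3]
opening: 0.293
gripper_force: 79.0
```

Call:
{"name": "drive_tool", "arguments": {
  "deltas": [
    [[-0.006,0.044,0,0,0,-0.15,-1],[-0.006,0.044,0,0,0,-0.15,-1],[-0.006,0.044,0,0,0,-0.15,-1],[-0.006,0.044,0,0,0,0,-1],[-0.006,0.044,0,0,0,0,-1],[-0.006,0.044,0,0,0,0,-1],[-0.004,0.026,-0.01,0,0,0,-1],[0,0,0,0,0,0,-1],[0,0,0,0,0,0,-1]]
  ]
}}

```text
t: 28.65
tool_pos: [0.4025, 0.2906, 0.3289]
eef_rot: [-0.2, -3.134, 0.002]
force: [0.3, -0.3, -0.6]
opening: 0.29
gripper_force: 79.0
```

```bash
python3 st.py; python3 - <<'E'
from h import *
d=grab('wrist'); cv2.imwrite('pics/aim.png',d['img'])
h=cv2.cvtColor(d['img'],cv2.COLOR_BGR2HSV)
d2=grab('top')
for col in('yellow','green','blue','orange'):
    for c in blobs(d2,col,150): print(col,cen(c).round(),height(d2,cen(c)).round(3),rect(d2,c,.048))
E
```

```text
28.65 [0.4025 0.2906 0.3289] yaw -0.1277 z [-0.0015 -0.0015 -1.    ] [ 0.3 -0.3 -0.6] [ 0.02 -0.01  0.03] 0.29 79.0
yellow [212. 219.] [0.596 0.26  0.049] (array([0.58853821, 0.26257001]), (103.4, 59.5), np.float64(-0.125))
green [390. 102.] [ 0.923 -0.188  0.004] (array([ 0.89931677, -0.17264185]), (168.8, 283.5), np.float64(0.099))
green [244. 217.] [0.601 0.182 0.05 ] (array([0.60214429, 0.18109167]), (53.3, 51.5), np.float64(-0.126))
blue [277. 221.] [0.591 0.102 0.048] (array([0.59230316, 0.10280795]), (52.3, 48.6), np.float64(-0.128))
```

View pics/aim.png

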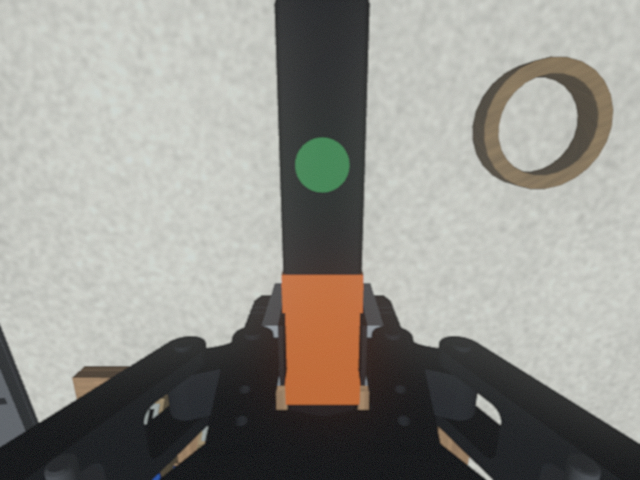

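The reader is held straight. The sleeve spans rows 275-405 about column 322, and the handle runs straight up.

```bash
cat > inhand.py <<'E'
from h import *
s=r.get_state(); d=grab('wrist'); X=R.from_rotvec(s['eef_rot']).as_matrix(); f=-X[:,0]; l=np.cross([0,0,1],f)
h=cv2.cvtColor(d['img'],cv2.COLOR_BGR2HSV); m=cv2.inRange(h,(5,150,80),(18,255,255)); m[:,:270]=0; m[:,375:]=0
b=max(cv2.findContours(m,cv2.RETR_EXTERNAL,cv2.CHAIN_APPROX_NONE)[0],key=cv2.contourArea); x,y,w,hh=cv2.boundingRect(b)
zt=s['tool_pos'][2]-.1445; e=plane(d,(x+w/2-.5,y-.5),zt)[0]
print('back edge px',x+w/2,y,'reader origin rel TCP fwd',((e-s['tool_pos'])@f+.025).round(4),'left',((e-s['tool_pos'])@l).round(4))
hd=[]
for v in (10,60,120,160,220,260): 
    p=height(d,(322,v)); hd.append(((p-s['tool_pos'])@f,p[2]-s['tool_pos'][2],(p-s['tool_pos'])@l))
hd=np.array(hd); print('pitch slope',np.polyfit(hd[:,0],hd[:,1],1).round(4),hd[:,1].round(4))
t=[]
for v in (20,80,220,260):
    row=np.where(d['img'][v].max(1)<60)[0]; row=row[(row>250)&(row<400)]; c=plane(d,(row.mean(),v),zt)[0]-s['tool_pos']; t.append((c@f,c@l))
print('yaw slope',np.polyfit(*np.array(t).T,1).round(4))
E
python3 inhand.py; python3 st.py
```

```text
back edge px 322.5 275 reader origin rel TCP fwd -0.0001 left 0.0011
pitch slope [ 0.0004 -0.1435] [-0.1438 -0.1437 -0.1434 -0.1425 -0.1438 -0.1438]
yaw slope [0.027 0.004]
28.8 [0.4031 0.2902 0.3297] yaw -0.1293 z [ 2.e-04 -2.e-04 -1.e+00] [-0.1 -0.6 -1.8] [ 0.03  0.   -0.  ] 0.291 79.0
```

Call:
{"name": "drive_tool", "arguments": {
  "deltas": [
    [[0,-0.0005,-0.015,0,0,0,-1],[0,0,-0.015,0,0,0,-1],[0,0,-0.007,0,0,0,-1],[0,0,0,0,0,0,-1],[0,0,0,0,0,0,-1],[0,0,0,0,0,0,-1]]
  ]
}}

```text
t: 29.55
tool_pos: [0.403, 0.2907, 0.2932]
eef_rot: [0.2, 3.134, 0.001]
force: [-0.7, 0.8, -1.9]
opening: 0.289
gripper_force: 79.0
```

```bash
python3 st.py; python3 - <<'E'
from h import *
d=grab('scene'); P=project(d,[.5688,.2684,.0355])[0].astype(int); Q=project(d,[.4032+.1035*.9918,.2898-.1035*.1277,.099])[0].astype(int); print(P,Q)
im=d['img'][170:330,290:500]; cv2.imwrite('pics/scene_aim.png',cv2.resize(im,None,fx=3.5,fy=3.5,interpolation=cv2.INTER_CUBIC))
E
```

```text
29.55 [0.403  0.2907 0.2932] yaw -0.1277 z [ 1.1e-03  6.0e-04 -1.0e+00] [-0.7  0.8 -1.9] [-0.05  0.02  0.03] 0.289 79.0
[414 243] [411 205]
```

View pics/scene_aim.png

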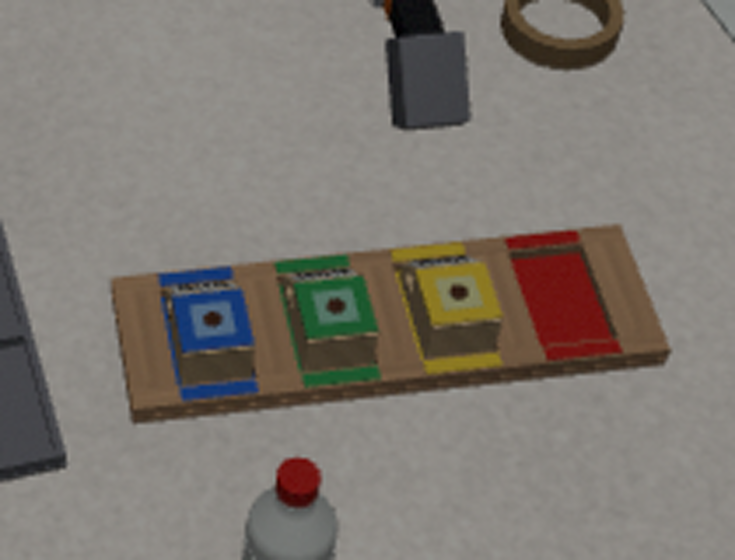

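The reader head is in front of the yellow case and in line with its label. All three cases stand in their pockets. Now I hold still.

Call:
{"name": "drive_tool", "arguments": {
  "deltas": [
    [[0,0,0,0,0,0,-1],[0,0,0,0,0,0,-1],[0,0,0,0,0,0,-1],[0,0,0,0,0,0,-1],[0,0,0,0,0,0,-1],[0,0,0,0,0,0,-1],[0,0,0,0,0,0,-1],[0,0,0,0,0,0,-1],[0,0,0,0,0,0,-1],[0,0,0,0,0,0,-1],[0,0,0,0,0,0,-1],[0,0,0,0,0,0,-1]]
  ]
}}

```text
t: 31.1
tool_pos: [0.4028, 0.2905, 0.2925]
eef_rot: [0.201, 3.135, -0.0]
force: [0.1, 0.2, -1.1]
opening: 0.292
gripper_force: 79.0
```

Call:
{"name": "drive_tool", "arguments": {
  "deltas": [
    [[0,0,0,0,0,0,-1],[0,0,0,0,0,0,-1],[0,0,0,0,0,0,-1],[0,0,0,0,0,0,-1],[0,0,0,0,0,0,-1],[0,0,0,0,0,0,-1],[0,0,0,0,0,0,-1],[0,0,0,0,0,0,-1],[0,0,0,0,0,0,-1],[0,0,0,0,0,0,-1]]
  ]
}}

```text
t: 32.35
tool_pos: [0.4028, 0.2905, 0.2925]
eef_rot: [0.201, 3.135, -0.0]
force: [-0.5, -0.3, -2.3]
opening: 0.293
gripper_force: 79.0
```

```bash
python3 st.py; python3 inhand.py
```

```text
32.35 [0.4028 0.2905 0.2925] yaw -0.1278 z [ 0. -0. -1.] [-0.5 -0.3 -2.3] [ 0.04 -0.    0.01] 0.293 79.0
back edge px 322.5 275 reader origin rel TCP fwd -0.0001 left 0.0012
pitch slope [-0.006 -0.144] [-0.1436 -0.1436 -0.1438 -0.1427 -0.1437 -0.1443]
yaw slope [0.0385 0.005 ]
```

Call:
{"name": "drive_tool", "arguments": {
  "deltas": [
    [[-0.0045,-0.04,0,0,0,0,-1],[-0.005,-0.04,0,0,0,0,-1],[0,0,0,0,0,0,-1],[0,0,0,0,0,0,-1],[0,0,0,0,0,0,-1],[0,0,0,0,0,0,-1],[0,0,0,0,0,0,-1],[0,0,0,0,0,0,-1],[0,0,0,0,0,0,-1],[0,0,0,0,0,0,-1],[0,0,0,0,0,0,-1],[0,0,0,0,0,0,-1]]
  ]
}}

```text
t: 33.9
tool_pos: [0.3933, 0.2105, 0.2925]
eef_rot: [0.201, 3.135, 0.0]
force: [0.0, 0.1, -1.5]
opening: 0.291
gripper_force: 79.5
```

Call:
{"name": "drive_tool", "arguments": {
  "deltas": [
    [[0,0,0,0,0,0,-1],[0,0,0,0,0,0,-1],[0,0,0,0,0,0,-1],[0,0,0,0,0,0,-1],[0,0,0,0,0,0,-1],[0,0,0,0,0,0,-1],[0,0,0,0,0,0,-1],[0,0,0,0,0,0,-1],[0,0,0,0,0,0,-1],[0,0,0,0,0,0,-1],[0,0,0,0,0,0,-1],[0,0,0,0,0,0,-1]]
  ]
}}

```text
t: 35.4
tool_pos: [0.3933, 0.2105, 0.2925]
eef_rot: [-0.201, -3.135, 0.0]
force: [-0.8, -0.4, -1.6]
opening: 0.29
gripper_force: 79.5
```

```bash
cat > chk.py <<'E'
from h import *
for n in ('top','scene'):
    d=grab(n)
    for col in('yellow','green','blue'):
        for c in blobs(d,col,150):
            if abs(height(d,cen(c))[2]-.049)<.008: print(n,col,cen(c).round(1),height(d,cen(c)).round(3))
E
python3 st.py; python3 inhand.py; python3 chk.py
```

```text
35.4 [0.3933 0.2105 0.2925] yaw -0.1278 z [-0. -0. -1.] [-0.8 -0.4 -1.6] [0.   0.02 0.02] 0.29 79.5
back edge px 322.5 275 reader origin rel TCP fwd -0.0001 left 0.0012
pitch slope [-0.0043 -0.1439] [-0.1435 -0.144  -0.1433 -0.143  -0.1442 -0.1438]
yaw slope [0.037 0.005]
top yellow [212.3 218.8] [0.595 0.259 0.051]
top green [244.  216.5] [0.603 0.182 0.049]
top blue [276.9 220.7] [0.591 0.102 0.05 ]
scene yellow [418.9 254.5] [0.608 0.261 0.048]
scene green [384.4 255.6] [0.593 0.183 0.049]
scene blue [348.6 261.5] [0.587 0.102 0.05 ]
```

Call:
{"name": "drive_tool", "arguments": {
  "deltas": [
    [[-0.0055,-0.04,0,0,0,0,-1],[-0.0055,-0.04,0,0,0,0,-1],[0,0,0,0,0,0,-1],[0,0,0,0,0,0,-1],[0,0,0,0,0,0,-1],[0,0,0,0,0,0,-1],[0,0,0,0,0,0,-1],[0,0,0,0,0,0,-1],[0,0,0,0,0,0,-1],[0,0,0,0,0,0,-1],[0,0,0,0,0,0,-1],[0,0,0,0,0,0,-1]]
  ]
}}

```text
t: 37.05
tool_pos: [0.3823, 0.1305, 0.2925]
eef_rot: [-0.201, -3.135, -0.0]
force: [-1.2, -0.0, -2.3]
opening: 0.292
gripper_force: 79.8
```

Call:
{"name": "drive_tool", "arguments": {
  "deltas": [
    [[0,0,0,0,0,0,-1],[0,0,0,0,0,0,-1],[0,0,0,0,0,0,-1],[0,0,0,0,0,0,-1],[0,0,0,0,0,0,-1],[0,0,0,0,0,0,-1],[0,0,0,0,0,0,-1],[0,0,0,0,0,0,-1],[0,0,0,0,0,0,-1],[0,0,0,0,0,0,-1],[0,0,0,0,0,0,-1],[0,0,0,0,0,0,-1]]
  ]
}}

```text
t: 38.55
tool_pos: [0.3823, 0.1305, 0.2925]
eef_rot: [0.201, 3.135, -0.0]
force: [0.2, -0.5, -1.4]
opening: 0.294
gripper_force: 79.8
```

```bash
python3 st.py; python3 inhand.py; python3 chk.py
```

```text
38.55 [0.3823 0.1305 0.2925] yaw -0.1278 z [ 0. -0. -1.] [ 0.2 -0.5 -1.4] [ 0.02  0.01 -0.01] 0.294 79.8
back edge px 322.5 275 reader origin rel TCP fwd -0.0001 left 0.0012
pitch slope [-0.0034 -0.1437] [-0.1439 -0.143  -0.1436 -0.1427 -0.1437 -0.1439]
yaw slope [0.0206 0.0035]
top yellow [212.1 218.8] [0.596 0.26  0.049]
top green [243.9 216.5] [0.603 0.182 0.051]
top blue [276.9 220.7] [0.591 0.102 0.049]
scene yellow [417.1 254.1] [0.607 0.257 0.049]
scene green [384.3 255.6] [0.595 0.182 0.051]
scene blue [348.6 261.5] [0.587 0.102 0.049]
```

Call:
{"name": "drive_tool", "arguments": {
  "deltas": [
    [[0,0,0.02,0,0,0,-1],[0,0,0.0275,0,0,0,-1],[0.0105,-0.048,0,0,0,0.15,-1],[0.0105,-0.048,0,0,0,0.15,-1],[0.0105,-0.048,0,0,0,0.15,-1],[0.0105,-0.048,0,0,0,0,-1],[0.0105,-0.048,0,0,0,0,-1],[0.0105,-0.048,0,0,0,0,-1],[0.0105,-0.048,0,0,0,0,-1],[0.0105,-0.048,0,0,0,0,-1],[0.0105,-0.048,0,0,0,0,-1],[0.0105,-0.048,0,0,0,0,-1]]
  ]
}}

```text
t: 40.2
tool_pos: [0.4875, -0.3512, 0.3397]
eef_rot: [0.095, 3.14, 0.0]
force: [0.6, -0.6, -0.2]
opening: 0.294
gripper_force: 79.9
```

Call:
{"name": "drive_tool", "arguments": {
  "deltas": [
    [[0.0095,-0.0455,0,0,0,0,-1],[0,0,0,0,0,0,-1],[0,0,0,0,0,0,-1],[0,0,0,0,0,0,-1],[0,0,0,0,0,0,-1]]
  ]
}}

```text
t: 40.83
tool_pos: [0.4969, -0.3939, 0.3407]
eef_rot: [0.093, 3.14, -0.001]
force: [0.5, 0.6, -1.2]
opening: 0.294
gripper_force: 79.8
```

```bash
python3 st.py; python3 inhand.py; python3 chk.py
```

```text
40.825 [ 0.4969 -0.3939  0.3407] yaw -0.059 z [ 6.e-04 -4.e-04 -1.e+00] [ 0.5  0.6 -1.2] [-0.02 -0.04 -0.03] 0.294 79.8
back edge px 323.0 274 reader origin rel TCP fwd -0.0003 left 0.0014
pitch slope [ 0.0002 -0.1435] [-0.1438 -0.1435 -0.1439 -0.1424 -0.144  -0.1437]
yaw slope [0.0104 0.0023]
top yellow [212.1 218.7] [0.596 0.26  0.049]
top green [243.9 216.5] [0.6   0.182 0.052]
top blue [276.9 220.8] [0.591 0.102 0.051]
scene yellow [418.8 254.4] [0.609 0.261 0.05 ]
scene green [384.4 255.6] [0.592 0.184 0.047]
scene blue [348.6 261.5] [0.587 0.102 0.05 ]
```

Call:
{"name": "drive_tool", "arguments": {
  "deltas": [
    [[0,-0.0005,-0.025,0,0,0,-1],[0,0,-0.025,0,0,0,-1],[0,0,-0.015,0,0,0,-1],[0,0,-0.01,0,0,0,-1],[0,0,-0.005,0,0,0,-1],[0,0,-0.002,0,0,0,-1],[0,0,0,0,0,0,-1],[0,0,0,0,0,0,-1]]
  ]
}}

```text
t: 41.98
tool_pos: [0.497, -0.3957, 0.2588]
eef_rot: [0.095, 3.139, -0.001]
force: [0.9, -0.4, -1.1]
opening: 0.29
gripper_force: 79.8
```

```bash
python3 st.py
```

```text
41.975 [ 0.497  -0.3957  0.2588] yaw -0.0603 z [ 9.e-04 -9.e-04 -1.e+00] [ 0.9 -0.4 -1.1] [ 0.04 -0.02  0.  ] 0.29 79.8
```

Not yet touching, so I go down another 2 mm, release and rise.

Call:
{"name": "drive_tool", "arguments": {
  "deltas": [
    [[0,0,-0.001,0,0,0,-1],[0,0,-0.001,0,0,0,-1],[0,0,0,0,0,0,-1],[0,0,0,0,0,0,-1]]
  ]
}}

```text
t: 42.48
tool_pos: [0.4969, -0.3956, 0.2575]
eef_rot: [0.095, 3.139, -0.002]
force: [-2.0, 1.4, 4.7]
opening: 0.289
gripper_force: 80.6
```

Call:
{"name": "drive_tool", "arguments": {
  "deltas": [
    [[0,0,0,0,0,0,0],[0,0,0,0,0,0,0.6],[0,0,0,0,0,0,1],[0,0,0,0,0,0,1],[0,0,0,0,0,0,1],[0,0,0.02,0,0,0,1],[0,0,0.04,0,0,0,1],[0,0,0.04,0,0,0,1],[0,0,0.04,0,0,0,1],[0,0,0,0,0,0,1],[0,0,0,0,0,0,1]]
  ]
}}

```text
t: 43.85
tool_pos: [0.4968, -0.3955, 0.3957]
eef_rot: [-0.095, -3.14, -0.0]
force: [0.6, -0.5, -0.3]
opening: 1.002
gripper_force: 0.0
```

```bash
python3 reader.py; python3 chk.py; cp pics/reader4*.png pics/rd2.png; python3 - <<'E'
from h import *
d=grab('top'); w=cv2.imread('pics/rd2.png'); t=d['img'][120:330,130:520]
for p in ((322,20),(322,200)): pass
cv2.imwrite('pics/final.png',np.vstack([cv2.resize(w,(400,300)),cv2.resize(t,(400,215))]))
E
```

```text
43.85 [ 0.4968 -0.3955  0.3957] yaw -0.0603
[321.9 231.4] [ 0.4952 -0.3941  0.1141] (array([ 0.49683737, -0.39420432]), (49.2, 26.2), np.float64(-0.06))
top yellow [212.1 218.8] [0.596 0.26  0.048]
top green [243.9 216.5] [0.601 0.182 0.05 ]
top blue [276.9 220.7] [0.591 0.102 0.05 ]
scene yellow [418.9 254.5] [0.608 0.261 0.049]
scene green [385.2 257.4] [0.597 0.184 0.049]
scene blue [348.6 261.5] [0.586 0.103 0.048]
```

View pics/final.png

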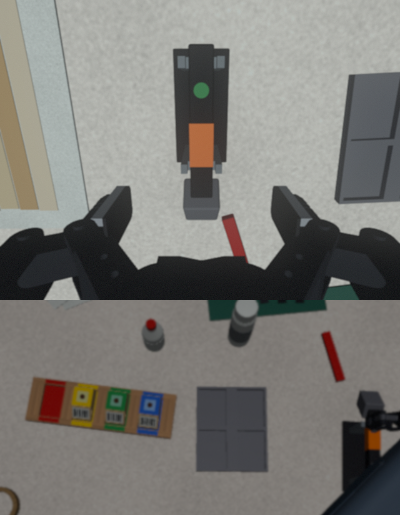

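The reader lies level in its cradle (sleeve within 0.5 mm of where it started), and the three cases stand in their own pockets. Handing in.

```bash
python3 -c "
from bench import job
print(job.job_done())"
```

```text
the job is handed in; nothing more can be done
None
```

I moved the yellow, green and blue cases into their pockets (red was absent), held the reader at about 9 cm on each label from left to right for over two seconds, laid it back in its cradle, and handed the job in; no verdict came back.

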